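Fit the rotor on the centrifuge's splined spindle and shut the lid

TASK

Fit the loose rotor onto the splined drive spindle inside the open bench centrifuge: set it over the spindle and, pressing only lightly, rock it to and fro about its axis until the teeth mesh and it sinks fully home; do not force it, the spindle bearing is delicate. Let go of it, then shut the lid completely. Leave the glassware and the tube rack where they stand.

Things in the scene. Friction and masses are not known exactly. Their poses are not given: they have to be found in the camera images.
- rotor_grip (a point): Loose fixed-angle centrifuge rotor, about 0.5 kg, standing upright: aluminium dish 115 mm across, 30 mm high, with twelve tube holes; on it a hub 40 mm across up to 40 mm, and on the hub a black grip bar 50 mm long, 20 wide, 24 high, its top 64 mm above the underside. This point: centre of the bar, on the axis, 52 mm above the underside; x along the bar, z up.
- rotor_bore (a point): Centre of the mouth of the rotor's bore, on its flat underside; axes as rotor_grip. The bore is 30 mm wide, 30 deep, with six straight inward teeth 5.9 mm wide, tips on a 22.4 mm circle, standing from 2 to 16 mm above the mouth, at 30, 90, 150 ... degrees from the bar; so a tooth gap lies along the bar.
- centrifuge: The fixed white bench centrifuge, 270 mm deep, 230 mm wide, deck 125 mm above the bench, with an open round bowl of 150 mm bore and 65 mm depth. Origin on the bench under the spindle's axis; x towards the lid's hinge (away from the controls), z up. The shell reaches from x -150 to +120 mm and y -115 to +115 mm.
- spindle_seat (a point): Centre of the spindle's shoulder (44 mm across) on which the rotor's underside rests when home; 75 mm above the bench, 50 below the deck; axes as centrifuge. Above it six straight outward teeth, 4.8 mm wide, on a 28 mm circle, 14 mm tall. Not meshed, the rotor's underside stops 12 mm above the shoulder. The play is about 3 degrees either way, the pitch 60 degrees.
- spindle_tip (a point): Centre of the spindle's top, 28 mm above the shoulder; axes as centrifuge. Above the teeth the steel spindle is a plain round core 20 mm across, tapering to 10 mm at the top, which pilots the bore. The angle at which the spindle's teeth stand varies and is not given; it turns stiffly (about 0.12 N m), so pressing harder than some 15 N drags it round with the rotor.
- lid_hinge (a point): Middle of the lid's hinge line (which runs along its y axis), at the back of the deck, 105 mm behind the spindle's axis and 129 mm above the bench; axes as centrifuge.
- lid_edge (a point): Middle of the free front edge of the lid, near its outer face. The lid is a clear flat cover 190 mm long from the hinge, 196 wide, its outer face 18 mm off the plane through the hinge, with a grey rim and a grey lifting lip, 60 mm wide, standing 16 mm out beyond this edge. x points from this edge to the hinge.
- lid (a joint): Angle of the lid in rad: 0 shut, about 1.8 standing open, a little past upright. The hinge is stiff (0.4 N m) and the lid stays where it is left; it cannot shut over a rotor that is not home.
- reagent_mid (a point): Amber bottle with black cap, 60 mm across, 130 mm high, a bystander. This point is half-way up.
- flask_mid (a point): Conical glass flask, 82 mm across the foot, 115 mm high, a bystander. This point is half-way up.
- beaker_mid (a point): Glass beaker, 68 mm across, 90 mm high, a bystander. This point is half-way up.
- rack_mid (a point): White rack with four test tubes, 150 x 50 mm, 106 mm high over the tubes, a bystander. This point is half-way up.

How it is judged:
On the way, in this order (a step that is already met when the one before it is completed fails the run):
1. the rotor is meshed and fully home on the spindle, and let go (horizontal distance between rotor_bore and spindle_seat below 0.003 m and z of rotor_bore in the frame of spindle_seat below 0.003 m and angle between rotor_bore's own z axis and vertical below 0.06 rad and contact force between the fingers and rotor below 0.05 N), for 0.2 s.
2. the lid is shut (value of joint lid below 0.04 rad), for 0.2 s.
At the end, for the whole second after the job is handed in: The rotor stands on the spindle with its teeth meshed: bore within 3 mm of the spindle's axis, underside within 3 mm of the shoulder, upright within 0.06 rad; the lid is shut to within 0.04 rad (horizontal distance between rotor_bore and spindle_seat below 0.003 m and z of rotor_bore in the frame of spindle_seat below 0.003 m and angle between rotor_bore's own z axis and vertical below 0.06 rad and value of joint lid below 0.04 rad); the robot touches nothing.
It fails at once if the rotor is pressed or knocked against the centrifuge or its spindle with more than 70 N (contact force between rotor and centrifuge above 70 N).
It fails at once if a bystander is moved by more than 20 mm (distance of any of reagent_mid, flask_mid, beaker_mid, rack_mid from where it was at the start of the episode above 0.02 m).
It also fails if it takes over 67 s, if anything falls off the work surface, if the arm or the gripper's body presses on something with over 40 N, if the wrist force passes 120 N, or if a joint passes its speed limit or range.

ROBOT

A 6-joint arm with a two-finger parallel gripper is mounted at the origin on the work surface. World frame = base frame: x ahead of the robot, y to its left, z up, the work surface at z = 0. Lengths are in m, angles in rad, forces in N, time in s.
With the tool pointing down it reaches from about 0.25 to 0.725 m from the base axis. Payload 4 kg.
Tool frame: the origin (TCP) lies between the finger pads; the fingertips stand env.tip_reach ahead of it and the grasp point (between the pads) lies 2 mm behind it (env.tip_reach is the distance from the TCP to the fingertips, in m); z points along the fingers, x is the direction in which the jaws open and shut, and the axes are right-handed (so a half turn about z gives the same grasp; the last joint's range is limited). The gripper opens to 85 mm and grips with 20 to 120 N. Pads are 22 mm wide; open, the fingers measure 114 mm over their backs; the gripper's body (76 mm by 85 mm) begins 54 mm behind the grasp point. The pads swing forward as they close: fully open they stand 13 mm farther back than shut.
Start: joints at [-1.188, 0.241, 0.005, 1.335, 0, 1.571], TCP at [0.187, -0.464, 0.248] pointing down, gripper open.
Joint ranges: [-2.72, 2.72], [-1.05, 1.87], [-1.09, 1.28], [-1.99, 2.15], [-1.42, 1.44], [-3.14, 3.14]. Speed limits (rad/s): [2.79, 2.79, 3.14, 3.14, 3.14, 3.14].

INTERFACE

Orientations are given as a 3x3 rotation matrix whose columns are the frame's x, y, z axes.
In Python, from station import env gives the robot as it stands.
- The arm moves only by the shell command python3 -m handwheel 'ROWS' [FORCE]. ROWS is JSON, a list that holds one entry, the list of rows, each a list of 5 numbers: the gripper command: -1 is fully open, 1 is shut, values between are in proportion, then the shift along the tool's x, y, z normalised to -1 to 1, where 1 is 0.1 m, then the turn about the tool's z normalised to -1 to 1, where 1 is pi/2 rad. In form: [[[claw, dx, dy, dz, yaw], ...]]. A call has 1 to 5 rows; each row shifts and turns the commanded pose from where the row before left it, along the tool's axes as they then stand; what a row does not reach is not made up. A row lasts 1/8 s, in which the tool goes at most 62.5 mm and 10.7 degrees, less where a joint would pass 70% of its speed; a pose out of reach is approached as far as the arm can. A call with a number of a shift or a turn outside -1 to 1 is refused whole. A call with a gripper value outside its range is refused whole. The fingers move at their own pace and stop on an object; FORCE is the grip in N (left out, the last holds). Time passes only in rows, so rows that do not move let the fingers close. It gives the time, the measured TCP pose, the force and the opening at its end, in the units of the state.
- env.read_state(): the state, without advancing time (a new reading comes with each control period).
- env.read_camera(name): name is "side" or "top" or "wrist"; returns (picture, depth): 384x512x3 uint8, red, green, blue; 384x512 float32, m along the optical axis (not along the pixel's ray), 0 where there is no reading.
- env.camera_params(name): a dict with "intrinsics" (3x3 intrinsics, pixels), "R" (3x3) and "t" (3): a world point X has camera coordinates R X + t. Camera axes: x right, y down, z forward; pixel columns grow to the right and rows downward; lengths in m; the calibration is good to about 2 mm. A picture is of the moment at which its call begins: read the wrist's pose just before it. camera_params takes no time and is no camera call; for the wrist camera it gives the pose at the moment of the call.
- env.finish_job(): hands the job in, once; it reports no verdict.
The state is a dict: "clock": time; "joint_pos": joint angles; "dq": joint speeds; "effort": joint torques, N m; "position": TCP position; "orientation": TCP orientation; "wrist_force": force on the tool from outside, world axes, zero at the start; "ft_torque": the same for the moment, N m; "finger_gap": finger opening in m.
Only numpy, scipy, OpenCV 4.12 (cv2) and the standard library are available. Lean on these libraries where they do the work, as an engineer would, in place of code of your own. Each camera call takes 0.05 s, during which the arm holds its last target.

## Working session

There is one attempt and no reset: what is moved stays moved. The work goes in short steps, Python scripts to look and compute and a shell command to move; the robot and the scene stay as the last step left them, time stands still between calls to the robot, and variables do not carry over. Pictures are saved under pics/ and viewed, and the job is handed in when it is done.

```bash
ls; mkdir -p pics
cat > h.py <<'E'
import numpy as np,cv2
from station import env
def shot(n,f):
    p=env.camera_params(n); im,d=env.read_camera(n)
    cv2.imwrite('pics/'+f+'.png',im[:,:,::-1]); np.savez('pics/'+f+'.npz',im=im,d=d,K=p['intrinsics'],R=p['R'],t=p['t']); return im,d,p
def load(f):
    return np.load('pics/'+f+'.npz')
def pt(z,u,v):
    d=z['d'][int(v),int(u)]; c=np.linalg.inv(z['K'])@[u,v,1]*d
    return z['R'].T@(c-z['t'])
def plane(z,u,v,h):
    r=z['R'].T@(np.linalg.inv(z['K'])@[u,v,1]); o=-z['R'].T@z['t']
    return o+r*(h-o[2])/r[2]
def cloud(z):
    d=z['d'];v,u=np.indices(d.shape);c=np.linalg.inv(z['K'])@np.stack([u.ravel(),v.ravel(),np.ones(u.size)])*d.ravel()
    return (z['R'].T@(c-z['t'].reshape(3,1))).T.reshape(d.shape+(3,))
E
python3 - <<'E'
from h import *
np.set_printoptions(precision=4,suppress=True)
for n in ['side','top','wrist']: shot(n,n+'0')
s=env.read_state(); print(s,env.tip_reach)
for n in ['side','top']:
    z=load(n+'0'); print(n,-z['R'].T@z['t'],z['R'])
E
```

```text
pics
{'clock': 0.15, 'joint_pos': array([-1.188 ,  0.2413,  0.004 ,  1.3352,  0.    ,  1.5708]), 'dq': array([ 0.0018, -0.0024,  0.0041,  0.0008, -0.0018,  0.0014]), 'effort': array([  0.0001, -37.2635,  25.2639,   0.0123,  -0.    ,  -0.    ]), 'position': array([ 0.1866, -0.4634,  0.2476]), 'orientation': array([[ 0.3735, -0.9276, -0.0006],
       [-0.9276, -0.3735,  0.0015],
       [-0.0016, -0.    , -1.    ]]), 'wrist_force': array([-0.0851,  0.1776,  0.3054]), 'ft_torque': array([-0.0209,  0.0269, -0.0017]), 'finger_gap': 0.08506219957048429} 0.017
side [0.1639 0.8863 0.6439] [[-0.9215 -0.388   0.0142]
 [-0.199   0.4407 -0.8753]
 [ 0.3334 -0.8095 -0.4833]]
top [0.4425 0.0198 1.3227] [[-0.0147 -0.9998  0.0163]
 [-0.9962  0.0132 -0.0858]
 [ 0.0855 -0.0175 -0.9962]]
```

View pics/side0.png

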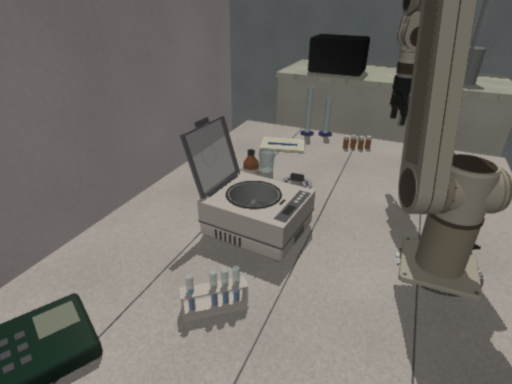

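View pics/top0.png

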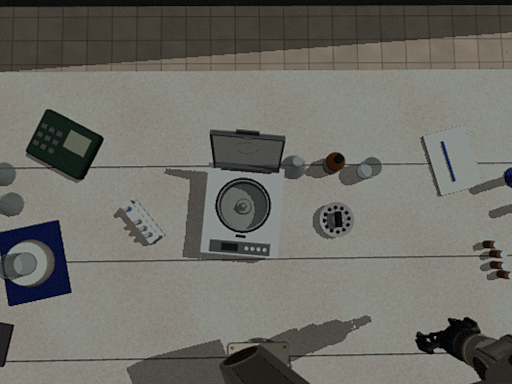

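View pics/wrist0.png

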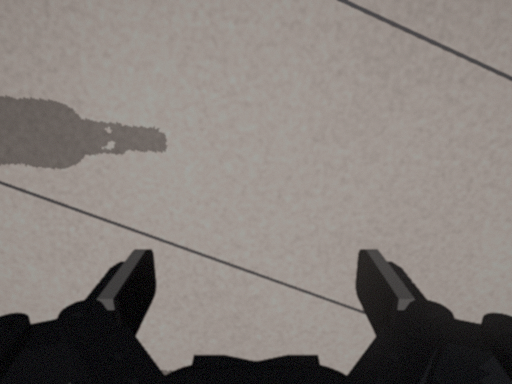

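The top view shows the rotor at about (337,219), the bowl and spindle at about (243,205), and the lid open along its far side. The flask, bottle and beaker stand at (293,166), (335,162) and (365,170), and the rack is at (140,222).

Run:
```python
from h import *
np.set_printoptions(precision=4,suppress=True)
z=load('top0'); print(z['K'][0,0])
for n,u,v in [('bar',337,219),('spind',243,205),('lidedge',247,132),('flask',293,160),('bottle',335,160),('beaker',365,165),('deckL',212,235),('deckR',275,235),('deckR2',276,180)]:
    print(n,pt(z,u,v))
im=z['im'][170:260,190:370]; cv2.imwrite('pics/topc.png',cv2.resize(im,None,fx=4.4,fy=4.4,interpolation=cv2.INTER_CUBIC)[:,:,::-1])
c=cloud(z)
# rotor: bar mask
sub=c[190:250,305:370]; m=sub[...,2]>0.015
p=sub[m]; hi=p[p[:,2]>0.045]; print(len(p),p[:,:2].mean(0),hi.mean(0),len(hi),np.percentile(hi[:,2],[5,50,95]))
r=cv2.minAreaRect((hi[:,:2]*1000).astype(np.float32)); print(r)
print(cv2.minEnclosingCircle((p[:,:2]*1000).astype(np.float32)))
```

```text
400.2688600453163
bar [ 0.4835 -0.2538  0.062 ]
spind [0.5289 0.0417 0.1038]
lidedge [0.6999 0.0254 0.3206]
flask [ 0.6635 -0.1127  0.1177]
bottle [ 0.6602 -0.2391  0.1278]
beaker [ 0.6648 -0.3664  0.0031]
deckL [0.4392 0.1342 0.1284]
deckR [ 0.4364 -0.0529  0.1283]
deckR2 [ 0.6014 -0.059   0.1269]
996 [ 0.4843 -0.2562] [ 0.4816 -0.2356  0.1649] 123 [0.0522 0.0637 1.3227]
((476.1852111816406, -124.26385498046875), (48.2551155090332, 291.8874206542969), 3.7618443965911865)
((468.04388427734375, -148.3811492919922), 170.08749389648438)
```

View pics/topc.png

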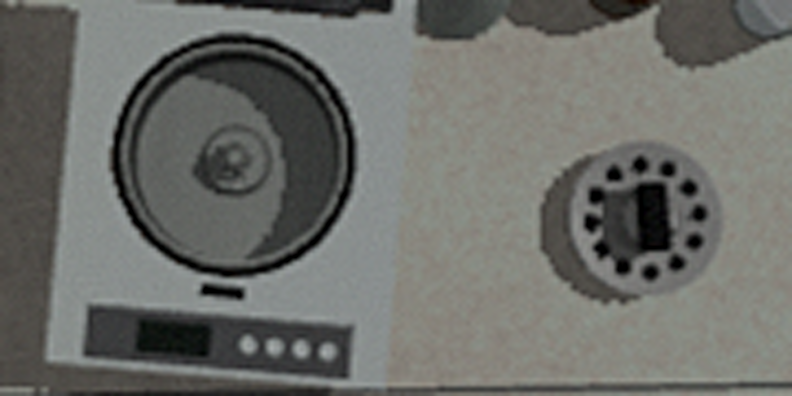

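```bash
python3 - <<'E'
from h import *
np.set_printoptions(precision=4,suppress=True)
z=load('wrist0'); s=env.read_state(); o=-z['R'].T@z['t']; T=s['orientation']
print(T.T@(o-s['position']), z['R']@T, z['K'])
t=load('top0');c=cloud(t)
p=c.reshape(-1,3)
p=p[(p[:,2]<.4)]
# bowl ring: points of bowl depth<0.11 around
q=c[160:260,200:290]; m=(abs(q[...,2]-0.126)<0.006)
e=q[m]; print('deck bbox',e.min(0),e.max(0), cv2.minAreaRect((e[:,:2]*1000).astype(np.float32)))
b=q[(q[...,2]<0.115)&(q[...,2]>0.05)&(abs(q[...,0]-.53)<.08)&(abs(q[...,1]-.042)<.08)]
print(cv2.minEnclosingCircle((b[:,:2]*1000).astype(np.float32)))
E
python3 -m handwheel '[[[-1,0,0,0,0.1],[-1,0,0,0,0.1],[-1,0,0,0,0.044],[-1,-0.4,-0.4,-0.1,0],[-1,-0.4,-0.4,0,0]]]'
```

```text
[-0.0015 -0.0749 -0.1256] [[ 1.     -0.0007  0.0008]
 [ 0.0009  0.9565 -0.2918]
 [-0.0005  0.2918  0.9565]] [[343.3193   0.     255.4414]
 [  0.     343.3193 189.4819]
 [  0.       0.       1.    ]]
deck bbox [ 0.3714 -0.0841  0.12  ] [0.6591 0.1677 0.132 ] ((515.2673950195312, 42.139610290527344), (230.63243103027344, 271.9757995605469), 84.43533325195312)
((529.5789184570312, 40.64542007446289), 72.61891174316406)
clock: 0.78
position: [0.2674, -0.3836, 0.2585]
orientation: [[-0.003, -1.0, 0.001], [-1.0, 0.003, -0.001], [0.001, -0.001, -1.0]]
wrist_force: [0.5, -0.4, 0.2]
finger_gap: 0.0858
```

```bash
python3 -m handwheel '[[[-1,-0.32,-0.5,0,0],[-1,-0.32,-0.5,0,0],[-1,-0.32,-0.5,0,0],[-1,-0.3,-0.4,0,0],[-1,0,-0.1,0,0]]]'
python3 -m handwheel '[[[-1,0,0,0,0],[-1,0,0,0,0]]]'
python3 - <<'E'
from h import *
print(env.read_state()['position'])
shot('wrist','w1')
E
```

```text
clock: 1.4
position: [0.4688, -0.2556, 0.2577]
orientation: [[0.004, -1.0, -0.001], [-1.0, -0.004, 0.001], [-0.001, 0.001, -1.0]]
wrist_force: [-0.0, -0.4, -0.7]
finger_gap: 0.0854
clock: 1.65
position: [0.4658, -0.2587, 0.2581]
orientation: [[-0.002, -1.0, -0.001], [-1.0, 0.002, 0.0], [-0.0, 0.001, -1.0]]
wrist_force: [-0.7, -0.4, 1.2]
finger_gap: 0.0856
[ 0.46575797 -0.25871658  0.25814312]
```

View pics/w1.png

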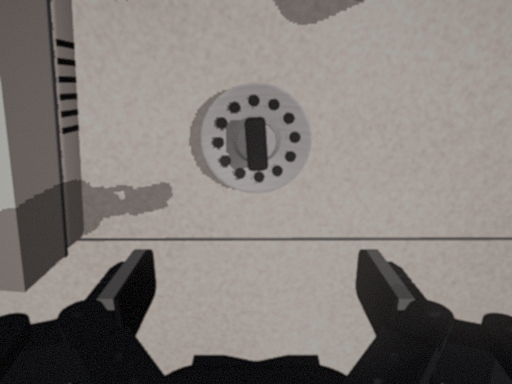

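The rotor is at (256,138), with its bar nearly upright in the picture, from (255,118) to (257,170). I'll measure the bar and the dish rim next.

```bash
cat > rot.py <<'E'
from h import *
np.set_printoptions(precision=4,suppress=True)
import sys
def rotor(f):
    z=load(f);c=cloud(z);im=z['im'];g=im.max(2)
    q=c[60:240,190:330]; gg=g[60:240,190:330]
    dm=(q[...,2]>0.02)&(q[...,2]<0.036)
    hz=q[dm]; print('dish z',np.median(hz[:,2]),cv2.minEnclosingCircle((hz[:,:2]*1000).astype(np.float32)))
    bm=((q[...,2]>0.058)&(q[...,2]<.075)).astype(np.uint8)
    n,l,st,ce=cv2.connectedComponentsWithStats(bm);k=1+np.argmax(st[1:,4]);bp=q[l==k]
    print('bar z',np.median(bp[:,2]),cv2.minAreaRect((bp[:,:2]*1000).astype(np.float32)),bp.mean(0))
    # colour: dark top region, rays to z=.064
    vs,us=np.nonzero(l==k); P=np.array([plane(z,u+190,v+60,0.064) for u,v in zip(us,vs)])
    print('ray', cv2.minAreaRect((P[:,:2]*1000).astype(np.float32)),P.mean(0))
    # pixel circle of dish by colour/depth
    cn=np.argwhere(q[...,2]>0.02)[:,::-1].astype(np.float32); print(cv2.minEnclosingCircle(cn+[190,60]) if 0 else '')
rotor(sys.argv[1])
E
python3 rot.py w1
```

```text
dish z 0.028188903435594936 ((485.13922119140625, -257.796630859375), 57.439598083496094)
bar z 0.06368336322651254 ((485.4035339355469, -257.766357421875), (49.81771469116211, 20.010805130004883), 3.9314022064208984) [ 0.4865 -0.2577  0.0635]
ray ((486.0162353515625, -257.7659606933594), (49.49174499511719, 19.71088218688965), 3.9224071502685547) [ 0.4866 -0.2577  0.064 ]
```

```bash
python3 -m handwheel '[[[-1,-0.01,-0.2,0,-0.043],[-1,0,0,0.5,0],[-1,0,0,0.5,0],[-1,0,0,0.3,0],[-1,0,0,0,0]]]'
python3 -m handwheel '[[[-1,0,0,0,0],[-1,0,0,0,0],[-1,0,0,0,0]]]'
python3 - <<'E'
from h import *
np.set_printoptions(precision=4,suppress=True)
for i in range(3):
    s=env.read_state();print(s['position'],s['orientation'][:,0]); shot('wrist','w2')
E
python3 rot.py w2
```

```text
clock: 2.33
position: [0.484, -0.2568, 0.126]
orientation: [[0.065, -0.998, -0.006], [-0.998, -0.065, 0.003], [-0.003, 0.005, -1.0]]
wrist_force: [0.5, -0.2, -0.0]
finger_gap: 0.0852
clock: 2.7
position: [0.4876, -0.2575, 0.1298]
orientation: [[0.067, -0.998, 0.003], [-0.998, -0.067, -0.001], [0.002, -0.002, -1.0]]
wrist_force: [-0.1, 0.2, 0.1]
finger_gap: 0.0854
[ 0.4876 -0.2575  0.1298] [ 0.0669 -0.9978  0.0015]
[ 0.4875 -0.2573  0.1295] [ 0.067  -0.9978  0.0012]
[ 0.4873 -0.2572  0.1292] [ 0.067  -0.9977  0.0009]
dish z 0.02744648551805756 ((486.011474609375, -258.2110595703125), 57.361637115478516)
bar z 0.06372471151886955 ((490.52642822265625, -257.4794616699219), (40.2728271484375, 19.79448699951172), 4.442661762237549) [ 0.492  -0.2574  0.0635]
ray ((491.8584899902344, -257.3331298828125), (39.693145751953125, 19.391464233398438), 4.375224590301514) [ 0.4922 -0.2574  0.064 ]
```

View pics/w2.png

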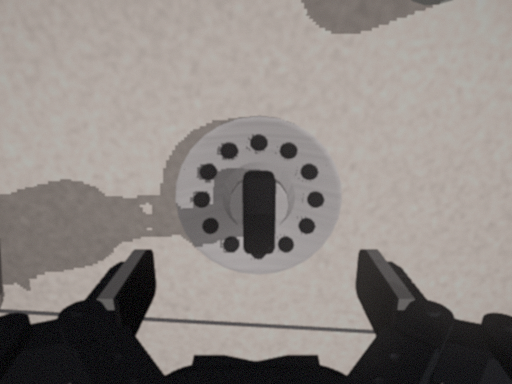

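The wrist view shows the bar parallel to the pads, at (259,170)–(259,252) between the fingers. I'll go down and grip.

```bash
python3 -m handwheel '[[[-1,0,0.015,0.4,0],[-1,0,0,0.29,0],[-1,0,0,0,0],[-1,0,0,0,0]]]'
python3 -m handwheel '[[[0.2,0,0,0,0],[0.4,0,0,0,0],[1,0,0,0,0],[1,0,0,0,0],[1,0,0,0,0]]]' 60
python3 -m handwheel '[[[1,0,0,0,0],[1,0,0,0,0],[1,0,0,0,0]]]'
python3 - <<'E'
from h import *
s=env.read_state();print(s)
shot('wrist','w3')
E
```

```text
clock: 3.35
position: [0.4861, -0.2574, 0.0604]
orientation: [[0.067, -0.998, 0.001], [-0.998, -0.067, -0.001], [0.001, -0.001, -1.0]]
wrist_force: [0.5, -0.0, 0.3]
finger_gap: 0.0859
clock: 3.98
position: [0.4858, -0.2578, 0.0601]
orientation: [[0.067, -0.998, 0.001], [-0.998, -0.067, -0.002], [0.002, -0.001, -1.0]]
wrist_force: [-0.8, -1.4, 4.5]
finger_gap: 0.0191
clock: 4.35
position: [0.4858, -0.2578, 0.0601]
orientation: [[0.067, -0.998, 0.001], [-0.998, -0.067, -0.002], [0.002, -0.001, -1.0]]
wrist_force: [-0.4, -2.0, 5.8]
finger_gap: 0.0188
{'clock': 4.35, 'joint_pos': array([-4.87443271e-01,  4.88073790e-01, -1.55293966e-01,  9.25628502e-01,
       -9.07765026e-04,  2.58744959e+00]), 'dq': array([-1.57385408e-03,  7.28119215e-04, -5.59204473e-05,  3.59547443e-04,
       -3.64202505e-04, -2.49697349e-04]), 'effort': array([ 1.21399295e+00, -4.14905763e+01,  1.92558181e+01, -1.21943184e-02,
        6.81552663e-01,  2.01773067e-02]), 'position': array([ 0.4857948 , -0.2578183 ,  0.06010432]), 'orientation': array([[ 0.06664853, -0.99777583,  0.00116525],
       [-0.99777503, -0.0666504 , -0.00164513],
       [ 0.00171914, -0.00105301, -0.99999797]]), 'wrist_force': array([-0.44426323, -2.00318041,  5.79935243]), 'ft_torque': array([-0.4423377 ,  0.24692437,  0.01954847]), 'finger_gap': 0.01884568024734567}
```

View pics/w3.png

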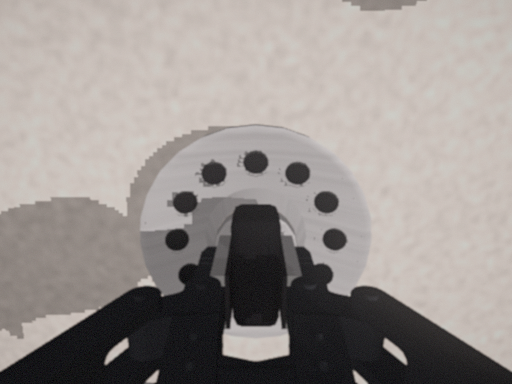

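```bash
python3 -m handwheel '[[[1,0,0,-0.1,0],[1,0,0,-0.4,0],[1,0,0,-0.4,0],[1,0,0,-0.4,0],[1,0,0,-0.4,0]]]'
python3 -m handwheel '[[[1,0,0,0,-0.1],[1,0,0,0,-0.1],[1,0,0,0,-0.1],[1,0,0,0,-0.1],[1,0,0,0,-0.1]]]'
python3 -m handwheel '[[[1,0,0,0,-0.1],[1,0,0,0,-0.1],[1,0,0,0,-0.1],[1,0,0,0,-0.1],[1,0,0,0,-0.05]]]'
python3 -m handwheel '[[[1,0,0,0,0],[1,0,0,0,0]]]'
python3 - <<'E'
from h import *
s=env.read_state();print(s['joint_pos'])
shot('wrist','w4')
E
```

```text
clock: 5.03
position: [0.4842, -0.2559, 0.2291]
orientation: [[0.067, -0.998, -0.003], [-0.998, -0.067, 0.003], [-0.003, 0.003, -1.0]]
wrist_force: [0.6, -0.3, -6.4]
finger_gap: 0.0188
clock: 5.65
position: [0.4842, -0.256, 0.2277]
orientation: [[0.757, -0.654, -0.004], [-0.654, -0.757, 0.003], [-0.005, 0.0, -1.0]]
wrist_force: [0.1, -0.7, -6.3]
finger_gap: 0.0187
clock: 6.28
position: [0.4842, -0.256, 0.2277]
orientation: [[1.0, -0.008, -0.004], [-0.008, -1.0, 0.003], [-0.004, -0.003, -1.0]]
wrist_force: [-0.6, 0.1, -5.2]
finger_gap: 0.0185
clock: 6.52
position: [0.4849, -0.2566, 0.2285]
orientation: [[1.0, -0.012, -0.002], [-0.012, -1.0, 0.001], [-0.002, -0.001, -1.0]]
wrist_force: [-0.5, 0.3, -6.1]
finger_gap: 0.019
[-4.86877922e-01  3.47470748e-01  9.99940865e-02  1.32551459e+00
  2.99294020e-04  1.09635748e+00]
```

View pics/w4.png

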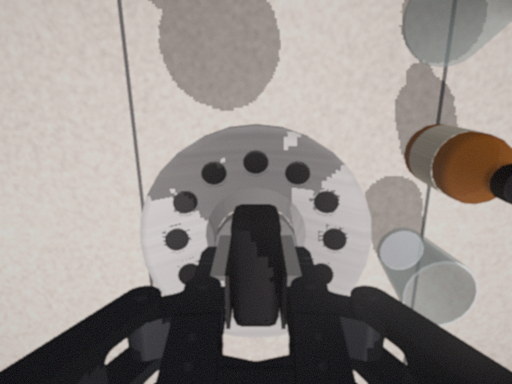

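The rotor is firmly held and hangs level. Next I move beside the bowl so the spindle shows in the upper part of the wrist image.

```bash
python3 -m handwheel '[[[1,0.15,-0.4,-0.1,0],[1,0.15,-0.4,0,0],[1,0.15,-0.4,0,0],[1,0,-0.4,0,0],[1,0,-0.2,0,0]]]'
python3 -m handwheel '[[[1,0,0,0,0],[1,0,0,0,0],[1,0,0,0,0]]]'
python3 - <<'E'
from h import *
im,d,p=shot('wrist','w5')
E
```

```text
clock: 7.2
position: [0.5322, -0.0755, 0.2391]
orientation: [[1.0, -0.01, -0.001], [-0.01, -1.0, 0.0], [-0.001, -0.0, -1.0]]
wrist_force: [0.7, -0.5, -6.2]
finger_gap: 0.0191
clock: 7.58
position: [0.5324, -0.0788, 0.2393]
orientation: [[1.0, -0.013, -0.0], [-0.013, -1.0, -0.0], [-0.0, 0.0, -1.0]]
wrist_force: [0.1, -0.5, -6.0]
finger_gap: 0.0185
```

View pics/w5.png

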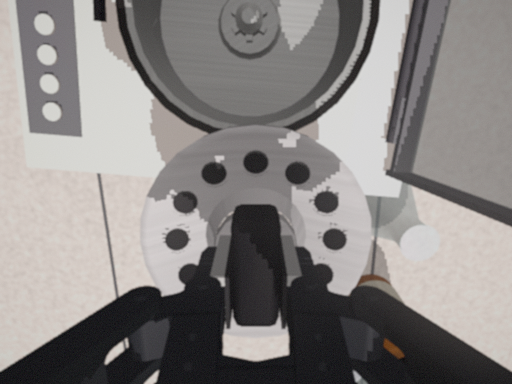

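Run:
```python
from h import *
z=load('w5'); im=z['im'][0:62,210:292]; cv2.imwrite('pics/w5c.png',cv2.resize(im,None,fx=9,fy=9,interpolation=cv2.INTER_CUBIC)[:,:,::-1])
c=cloud(z);np.set_printoptions(precision=4,suppress=True)
print((c[0:62:3,222:280:3,2]*1000).astype(int))
```

```text
[[ 60  61  63  75  75  74  75  74  89  88  74  75  74  74  73  74  62  61
   60  62]
 [ 61  61  74  76  74  74  74  97  97  97  95  75  75  75  73  75  75  62
   61  61]
 [ 60  75  75  75  89  74  97  98 100 102 101  99  96  74  89  75  75  74
   61  61]
 [ 64  74  74  75  89  97  98 102 103 104 104 102  98  90  89  74  75  76
   63  61]
 [ 64  75  75  89  89  99 101 101 102 102 104 103 100  98  88  76  74  75
   64  60]
 [ 76  74  74  75  85  99 102 102 104 102 103 101 101  98  82  74  74  75
   74  62]
 [ 75  75  74  74  74  99 101 101 103 104 103 102  99  97  76  73  76  74
   76  65]
 [ 75  74  75  76  73  98 100 101 101 101 105 102  99  97  75  74  76  73
   74  64]
 [ 73  75  74  76  76  99 100 102 101 102 102 101  99  97  75  75  74  74
   75  62]
 [ 75  75  75  88  89  90  98 100 100 100 100  98  98  89  89  74  76  74
   74  61]
 [ 74  75  75  74  88  88  92  97  99  98  98  97  90  88  89  74  76  74
   75  65]
 [ 64  75  75  74  84  80  74  87  93  95  90  85  75  80  81  76  74  74
   66  61]
 [ 64  75  75  75  73  75  75  75  89  88  88  74  75  76  74  74  75  74
   64  61]
 [ 62  68  74  75  74  74  75  74  88  90  88  74  75  74  76  74  75  74
   64  63]
 [ 61  66  74  75  73  75  75  74  75  78  77  73  73  74  74  73  75  63
   62  61]
 [ 62  63  65  75  74  76  74  75  74  75  74  75  74  75  75  74  65  64
   61  62]
 [ 61  63  63  66  73  75  74  74  75  75  73  75  75  75  76  66  64  62
   62  62]
 [ 61  61  61  63  64  66  74  75  74  75  75  75  74  67  66  64  61  60
   60  61]
 [ 61  61  61  62  62  64  67 364  66  68  67  66  66  63  62  61  60  61
   61  61]
 [ 61  60  62  61  60  62  62  64  63  64  63  61  62  61  61  61  62  62
   61  63]
 [ 60  60  61  61  61  62  59  63  61  61  60  62  62  62  61  61  61  63
   62  61]]
```

View pics/w5c.png

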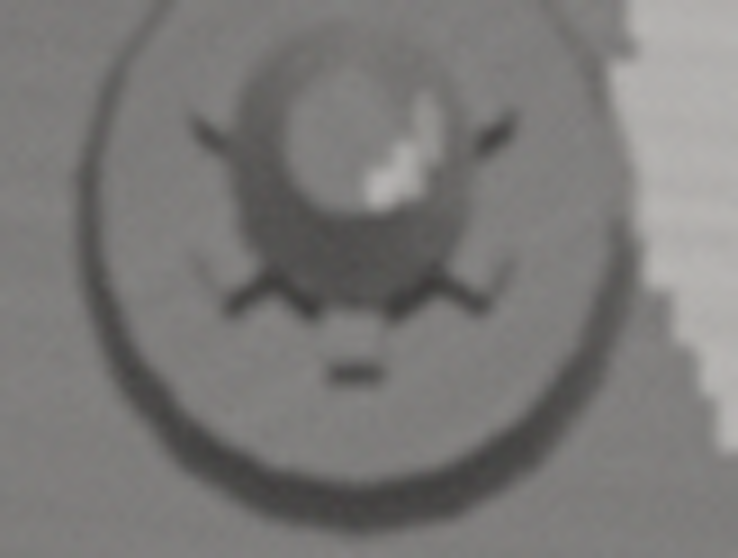

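The zoom shows the spindle at (250,22): its rounded top, six teeth around it and the shoulder ring. I'll get its centre and tooth angle from the heights.

```bash
cat > sp.py <<'E'
from h import *
import sys
from scipy.optimize import least_squares
np.set_printoptions(precision=4,suppress=True)
z=load(sys.argv[1]);u0=int(sys.argv[2]);v0=int(sys.argv[3]);w=38
c=cloud(z);a=max(0,v0-w); sub=c[a:v0+w,u0-w:u0+w].reshape(-1,3)
sh=sub[(abs(sub[:,2]-.0745)<.003)]
med=np.median(sh[:,2])
ctr=np.median(sh[:,:2],0)
sh=sh[np.linalg.norm(sh[:,:2]-ctr,axis=1)<.03]
# outer boundary of shoulder: per-angle max radius, fit circle
for _ in range(5):
    r=np.hypot(*(sh[:,:2]-ctr).T);th=np.arctan2(*(sh[:,:2]-ctr).T[::-1]);b=((th+np.pi)/(2*np.pi)*48).astype(int)
    E=np.array([sh[b==k][np.argsort(r[b==k])[-2]] for k in range(48) if (b==k).sum()>4 and np.sort(r[b==k])[-2]>.019])
    f=least_squares(lambda p:np.hypot(E[:,0]-p[0],E[:,1]-p[1])-p[2],[*ctr,.022],loss='soft_l1',f_scale=.0005); ctr=f.x[:2]
print('shoulder z',med,'circle',f.x,len(E))
def fold(C,lab):
    t=sub[(sub[:,2]>.0855)&(sub[:,2]<.0925)]
    d=t[:,:2]-C;r=np.hypot(*d.T);t=t[(r>.0108)&(r<.0145)];d=t[:,:2]-C
    th=np.degrees(np.arctan2(d[:,1],d[:,0])); m=np.angle(np.exp(1j*np.radians(6*th)).mean())
    print(lab,'n',len(t),'tooth angle mod60',np.degrees(m)/6,'R',abs(np.exp(1j*np.radians(6*th)).mean()),'z',np.median(t[:,2]))
    print(np.histogram(th%60,12,(0,60))[0])
fold(ctr,'sh')
tp=sub[(sub[:,2]>.0985)&(np.hypot(*(sub[:,:2]-ctr).T)<.009)]; print('tip',tp.mean(0),tp[:,2].max(),len(tp),cv2.minEnclosingCircle((sub[(sub[:,2]>.0955)&(sub[:,2]<.11)][:,:2]*1000).astype(np.float32)))
t=sub[(sub[:,2]>.0855)&(sub[:,2]<.0925)]
print(cv2.minEnclosingCircle((t[np.hypot(*(t[:,:2]-ctr).T)<.0155][:,:2]*1000).astype(np.float32)))
E
python3 sp.py w5 250 22
```

```text
shoulder z 0.07510870036361 circle [0.5289 0.0428 0.0215] 39
sh n 186 tooth angle mod60 29.415662369240312 R 0.7609830769133124 z 0.08903389844653212
[ 0  0  0 21 39 41 36 39 10  0  0  0]
tip [0.529  0.0425 0.1015] 0.1050404809277126 516 ((529.0062866210938, 43.09546661376953), 10.110819816589355)
((528.8440551757812, 42.922607421875), 14.089043617248535)
```

```bash
cat > dish.py <<'E'
from h import *
import sys
from scipy.optimize import least_squares
np.set_printoptions(precision=4,suppress=True)
z=load(sys.argv[1]);s=env.read_state()
c=cloud(z)-s['position'];c=c@s['orientation']  # tool frame
sub=c[120:262,138:376].reshape(-1,3)
m=(abs(sub[:,2]-.03)<.006); d=sub[m]; print('dish top below TCP',np.median(d[:,2]),len(d)); 
A=np.c_[d[:,:2],np.ones(len(d))];k=np.linalg.lstsq(A,d[:,2],rcond=None)[0];print('tilt',k)
th=np.arctan2(-d[:,1],d[:,0]);b=(th/np.pi*40).astype(int);r=np.hypot(d[:,0],d[:,1])
E=np.array([d[b==i][np.argmax(r[b==i])] for i in range(3,37) if (b==i).any()])
f=least_squares(lambda p:np.hypot(E[:,0]-p[0],E[:,1]-p[1])-p[2],[0,0,.0575],loss='soft_l1',f_scale=.0005)
print('centre in tool',f.x)
f=least_squares(lambda p:np.hypot(E[:,0]-p[0],E[:,1]-p[1])-.0575,[0,0],loss='soft_l1',f_scale=.0005);print('R fixed',f.x)
p=s['position'];R=s['orientation'];print(p, 'rotor',p+R@[f.x[0],f.x[1],0],'tool y deg',np.degrees(np.arctan2(R[1,1],R[0,1])))
E
python3 dish.py w5
```

```text
dish top below TCP 0.03165715024630637 19203
tilt [0.0018 0.0285 0.0326]
centre in tool [-0.0001 -0.0012  0.0574]
R fixed [-0.0001 -0.0011]
[ 0.5324 -0.0787  0.2393] rotor [ 0.5323 -0.0776  0.2393] tool y deg -90.76278638560234
```

```bash
python3 -m handwheel '[[[1,-0.018,-0.3,0,0],[1,0,-0.3,0,0],[1,0,-0.3,0,0],[1,0,-0.305,0,0],[1,0,0,0,0]]]'
python3 -m handwheel '[[[1,0,0,0.2,0],[1,0,0,0.2,0],[1,0,0,0.2,0],[1,0,0,0,0],[1,0,0,0,0]]]'
python3 - <<'E'
from h import *
shot('wrist','w6');shot('side','s6');shot('top','t6')
z=load('s6'); im=z['im'][100:260,160:360]; cv2.imwrite('pics/s6c.png',cv2.resize(im,None,fx=4,fy=3.7,interpolation=cv2.INTER_CUBIC)[:,:,::-1])
E
python3 dish.py w6
```

```text
clock: 8.25
position: [0.5321, 0.0441, 0.2393]
orientation: [[1.0, -0.009, 0.0], [-0.009, -1.0, 0.0], [0.0, -0.0, -1.0]]
wrist_force: [-0.6, -1.1, -6.5]
finger_gap: 0.0187
clock: 8.88
position: [0.5326, 0.0422, 0.1801]
orientation: [[1.0, -0.013, 0.001], [-0.013, -1.0, -0.0], [0.001, 0.0, -1.0]]
wrist_force: [0.3, 0.0, -5.4]
finger_gap: 0.0184
dish top below TCP 0.03195850200246902 18469
tilt [0.0031 0.0256 0.0328]
centre in tool [-0.0003 -0.0008  0.0573]
R fixed [-0.0003 -0.0006]
[0.5328 0.0427 0.1805] rotor [0.5325 0.0433 0.1805] tool y deg -90.6800343515292
```

View pics/s6c.png

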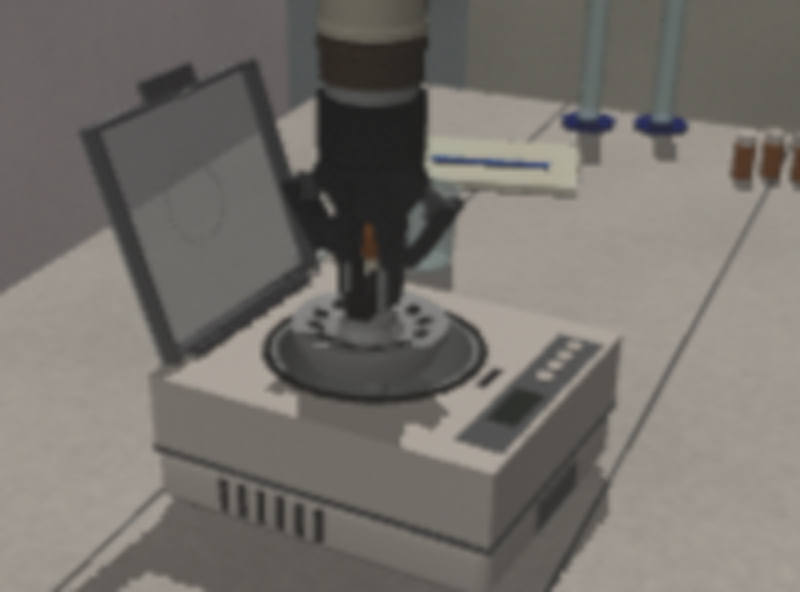

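View pics/w6.png

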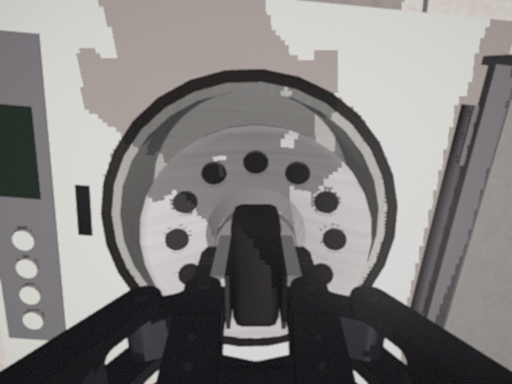

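```bash
python3 -m handwheel '[[[1,-0.036,0.005,0,0],[1,0,0,0.06,0],[1,0,0,0.06,0],[1,0,0,0,0],[1,0,0,0,0]]]'
python3 - <<'E'
from h import *
shot('wrist','w7')
z=load('w7');c=cloud(z);im=z['im']
# bowl rim check: deck pixels inner boundary
from scipy.optimize import least_squares
q=c[40:240,60:440];cand=q[(q[...,2]<.120)&(q[...,2]>.05)]
m=((q[...,2]>.121)&(q[...,2]<.13)).astype(np.uint8)
P=q[m>0];best=np.array([.529,.043])
for _ in range(5):
    d=P[:,:2]-best;r=np.hypot(*d.T);th=np.degrees(np.arctan2(d[:,1],d[:,0]))//5
    ok=(r>.068)&(r<.085)
    E=np.array([P[ok&(th==k)][np.argsort(r[ok&(th==k)])[2]] for k in range(-36,36) if (ok&(th==k)).sum()>5])
    f=least_squares(lambda p:np.hypot(E[:,0]-p[0],E[:,1]-p[1])-p[2],[*best,.076],loss='soft_l1',f_scale=.001);best=f.x[:2]
print('bowl rim',f.x,len(E))
print(env.read_state()['wrist_force'])
E
python3 dish.py w7
```

```text
clock: 9.65
position: [0.5284, 0.0425, 0.1671]
orientation: [[1.0, -0.011, -0.0], [-0.011, -1.0, -0.0], [-0.0, 0.0, -1.0]]
wrist_force: [0.5, -0.1, -5.6]
finger_gap: 0.0186
bowl rim [0.52901118 0.04354341 0.07172403] 38
[-0.40535213 -0.58746165 -6.26721729]
dish top below TCP 0.03177273273644732 18882
tilt [0.0022 0.0274 0.0327]
centre in tool [-0.0002 -0.0012  0.0574]
R fixed [-0.0002 -0.0011]
[0.5285 0.0425 0.1673] rotor [0.5284 0.0436 0.1673] tool y deg -90.65229332241151
```

```bash
python3 -m handwheel '[[[1,0.004,0.005,0,0],[1,0,0,0.05,0],[1,0,0,0.05,0],[1,0,0,0,0],[1,0,0,0,0]]]'
python3 -m handwheel '[[[1,0,0,0.02,0],[1,0,0,0.02,0],[1,0,0,0.02,0],[1,0,0,0,0]]]'
```

```text
clock: 10.32
position: [0.5288, 0.042, 0.1572]
orientation: [[1.0, -0.011, -0.0], [-0.011, -1.0, 0.0], [-0.0, -0.0, -1.0]]
wrist_force: [-0.3, 1.2, -6.4]
finger_gap: 0.0185
clock: 10.82
position: [0.5286, 0.0419, 0.151]
orientation: [[1.0, -0.012, -0.001], [-0.012, -1.0, -0.0], [-0.001, 0.0, -1.0]]
wrist_force: [0.2, -0.5, -6.1]
finger_gap: 0.019
```

```bash
python3 -m handwheel '[[[1,0,0,0.01,0],[1,0,0,0.01,0],[1,0,0,0.01,0],[1,0,0,0,0]]]'
python3 -m handwheel '[[[1,0,0,0.01,0],[1,0,0,0.01,0],[1,0,0,0,0]]]'
```

```text
clock: 11.32
position: [0.5287, 0.042, 0.1482]
orientation: [[1.0, -0.011, -0.0], [-0.011, -1.0, -0.0], [-0.0, 0.0, -1.0]]
wrist_force: [0.2, 0.9, -5.1]
finger_gap: 0.0184
clock: 11.7
position: [0.5287, 0.042, 0.1462]
orientation: [[1.0, -0.011, -0.0], [-0.011, -1.0, 0.0], [-0.0, 0.0, -1.0]]
wrist_force: [0.7, 0.4, -6.0]
finger_gap: 0.0188
```

```bash
python3 -m handwheel '[[[1,0,0,0.01,0],[1,0,0,0.01,0],[1,0,0,0,0]]]'
python3 -m handwheel '[[[1,0,0,0.01,0],[1,0,0,0.01,0],[1,0,0,0,0]]]'
```

```text
clock: 12.08
position: [0.5287, 0.042, 0.1442]
orientation: [[1.0, -0.011, -0.0], [-0.011, -1.0, -0.0], [-0.0, 0.0, -1.0]]
wrist_force: [0.6, -0.0, -4.9]
finger_gap: 0.0187
clock: 12.45
position: [0.5287, 0.042, 0.1422]
orientation: [[1.0, -0.011, -0.0], [-0.011, -1.0, -0.0], [-0.0, 0.0, -1.0]]
wrist_force: [-0.3, 0.3, -5.6]
finger_gap: 0.0185
```

It has gone 5 mm past the unmeshed stop with no change in force, so the teeth appear to be meshing.

```bash
python3 -m handwheel '[[[1,0,0,0.01,0],[1,0,0,0.01,0],[1,0,0,0.01,0],[1,0,0,0,0]]]'
python3 -m handwheel '[[[1,0,0,0.01,0],[1,0,0,0.01,0],[1,0,0,0.01,0],[1,0,0,0,0]]]'
```

```text
clock: 12.95
position: [0.5287, 0.0419, 0.1392]
orientation: [[1.0, -0.012, -0.0], [-0.012, -1.0, -0.0], [-0.0, 0.0, -1.0]]
wrist_force: [0.2, 0.4, -5.0]
finger_gap: 0.0186
clock: 13.45
position: [0.5287, 0.0419, 0.1362]
orientation: [[1.0, -0.012, -0.0], [-0.012, -1.0, -0.0], [-0.0, 0.0, -1.0]]
wrist_force: [0.6, 1.0, -6.7]
finger_gap: 0.0189
```

```bash
python3 -m handwheel '[[[1,0,0,0.005,0],[1,0,0,0.005,0],[1,0,0,0,0]]]'
python3 -m handwheel '[[[1,0,0,0.005,0],[1,0,0,0,0]]]'
```

```text
clock: 13.82
position: [0.5288, 0.042, 0.1353]
orientation: [[1.0, -0.011, -0.0], [-0.011, -1.0, -0.0], [-0.0, 0.0, -1.0]]
wrist_force: [0.1, 0.5, -5.6]
finger_gap: 0.0184
clock: 14.08
position: [0.5288, 0.0419, 0.1351]
orientation: [[1.0, -0.012, 0.0], [-0.012, -1.0, -0.0], [0.0, -0.0, -1.0]]
wrist_force: [-0.7, -0.1, -2.2]
finger_gap: 0.0185
```

It met resistance at TCP 0.1351, which is where I expected the seat. I'll release, rise and check.

```bash
python3 -m handwheel '[[[0.4,0,0,0,0],[0,0,0,0,0],[-0.3,0,0,0,0],[-0.3,0,0,0,0],[-0.3,0,0,0,0]]]'
python3 -m handwheel '[[[-0.3,0,0,-0.05,0],[-0.3,0,0,-0.3,0],[-0.3,0,0,-0.4,0],[-0.3,0,0,-0.4,0],[-0.3,0,0.3,0,0]]]'
python3 -m handwheel '[[[-0.3,0,0.3,0,0],[-0.3,0,0,0,0],[-0.3,0,0,0,0]]]'
python3 - <<'E'
from h import *
np.set_printoptions(precision=4,suppress=True)
print(env.read_state()['finger_gap'])
shot('wrist','w8');shot('top','t8');shot('side','s8')
E
```

```text
clock: 14.7
position: [0.5289, 0.042, 0.1349]
orientation: [[1.0, -0.011, 0.0], [-0.011, -1.0, -0.0], [0.0, 0.0, -1.0]]
wrist_force: [0.0, 0.1, 0.2]
finger_gap: 0.0552
clock: 15.32
position: [0.5308, 0.0131, 0.2542]
orientation: [[1.0, -0.008, 0.009], [-0.008, -1.0, 0.001], [0.009, -0.001, -1.0]]
wrist_force: [1.3, -0.6, -1.2]
finger_gap: 0.0557
clock: 15.7
position: [0.5281, -0.0178, 0.2499]
orientation: [[1.0, -0.012, 0.0], [-0.012, -1.0, 0.0], [0.0, -0.0, -1.0]]
wrist_force: [0.2, 0.7, 0.2]
finger_gap: 0.0554
0.055407897863654465
```

View pics/w8.png

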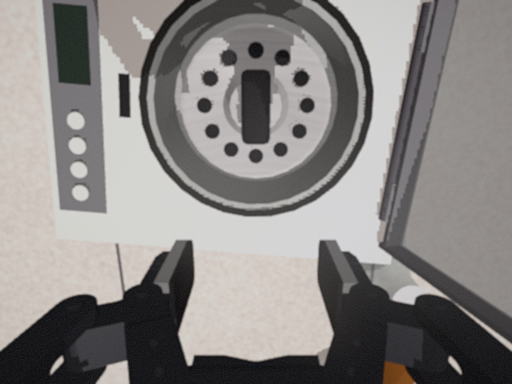

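View pics/s8.png

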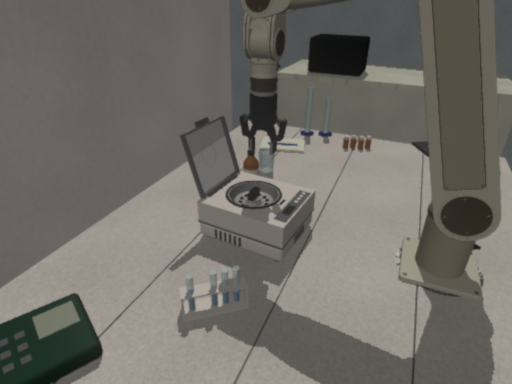

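The wrist view shows the rotor sitting level in the bowl, with its bar at (256,106). Next I check its height and centre, and measure the lid from the top and side views.

Run:
```python
from h import *
np.set_printoptions(precision=4,suppress=True)
z=load('w8');c=cloud(z)
q=c[10:200,170:345]
b=q[(q[...,2]>.131)&(q[...,2]<.15)];print('bar',np.median(b[:,2]),cv2.minAreaRect((b[:,:2]*1000).astype(np.float32)))
d=q[(abs(q[...,2]-.105)<.006)&(np.hypot(q[...,0]-.529,q[...,1]-.043)<.062)];print('dish z',np.median(d[:,2]),cv2.minEnclosingCircle((d[:,:2]*1000).astype(np.float32)))
A=np.c_[d[:,:2]-d[:,:2].mean(0),np.ones(len(d))];print(np.linalg.lstsq(A,d[:,2],rcond=None)[0])
t=load('top0');T=cloud(t)
for u,v in [(247,132),(236,132),(258,132),(215,134),(280,134),(247,129)]: print(u,v,T[v,u])
for v in range(120,176,3): print(v,T[v,247],t['im'][v,247])
s=load('s8');im=s['im'][110:205,170:250];cv2.imwrite('pics/s8c.png',cv2.resize(im,None,fx=6,fy=6,interpolation=cv2.INTER_CUBIC)[:,:,::-1])
im=t['im'][120:180,200:295];cv2.imwrite('pics/t0c.png',cv2.resize(im,None,fx=8,fy=8,interpolation=cv2.INTER_CUBIC)[:,:,::-1])
```

```text
bar 0.13870598085682645 ((528.740478515625, 43.238258361816406), (50.145503997802734, 19.925750732421875), 88.69526672363281)
dish z 0.10346158328956183 ((528.5857543945312, 43.29323959350586), 57.66217041015625)
[-0.0002  0.0023  0.1032]
247 132 [0.6999 0.0254 0.3206]
236 132 [0.7011 0.0536 0.317 ]
258 132 [ 0.6988 -0.0026  0.3238]
215 134 [0.697  0.1074 0.3148]
280 134 [ 0.6972 -0.0597  0.307 ]
247 129 [0.7924 0.0271 0.0007]
120 [0.8229 0.0267 0.0021] [140 139 132]
123 [ 0.8138  0.0268 -0.0024] [135 135 127]
126 [0.8019 0.0269 0.0034] [137 133 124]
129 [0.7924 0.0271 0.0007] [127 127 120]
132 [0.6999 0.0254 0.3206] [23 22 23]
135 [0.6948 0.0256 0.3099] [52 51 50]
138 [0.6875 0.0257 0.3077] [56 54 55]
141 [0.69   0.026  0.2634] [77 78 76]
144 [0.6851 0.0262 0.2486] [77 76 74]
147 [0.6807 0.0265 0.2307] [77 76 73]
150 [0.6752 0.0266 0.2168] [79 80 77]
153 [0.6705 0.0269 0.1981] [61 62 62]
156 [0.6656 0.0271 0.1789] [77 77 73]
159 [0.6595 0.0273 0.1643] [76 76 74]
162 [0.6542 0.0275 0.1444] [76 78 75]
165 [0.647  0.0277 0.1337] [51 52 51]
168 [0.6372 0.0278 0.1379] [58 58 56]
171 [0.6297 0.028  0.1279] [23 24 22]
174 [0.621  0.0281 0.1255] [139 144 143]
```

View pics/t0c.png

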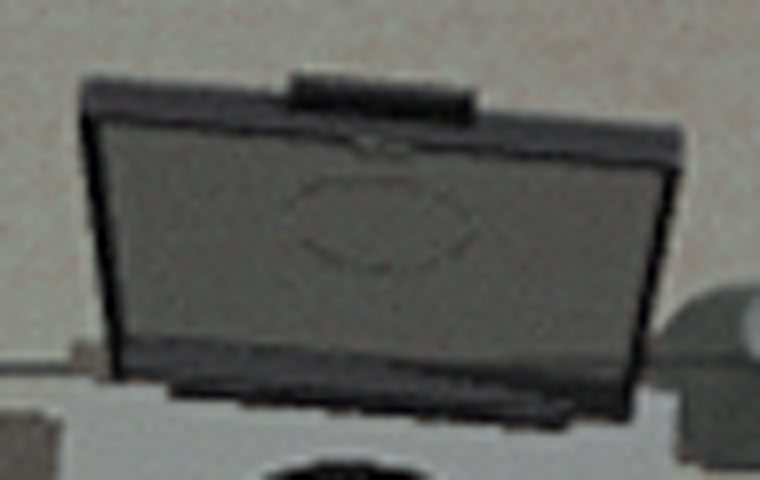

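View pics/s8c.png

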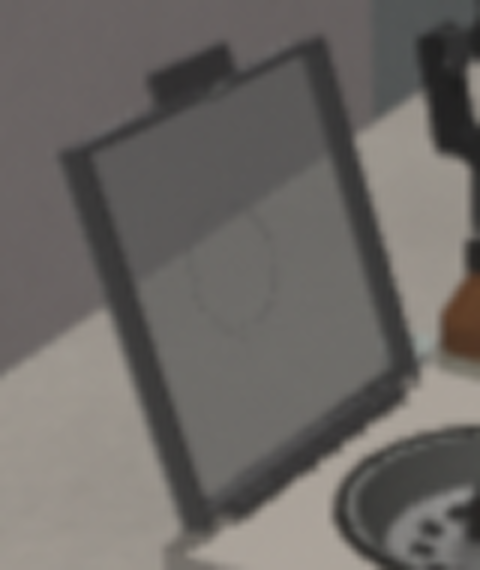

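Rotor check: the bar top is at 0.139 and the dish top at 0.1035. The axis is within about 0.5 mm of the spindle and the tilt is negligible, so it is home. Now the lid. I'll straddle the lip from above with open fingers and pull the lid forward with the rear finger.

```bash
python3 -m handwheel '[[[-1,0,0,-0.4,0.054],[-1,0,0,-0.4,0],[-1,0,0,-0.35,0],[-1,0,0,0,0]]]'
python3 -m handwheel '[[[-1,0.4,-0.2,0,0],[-1,0.4,-0.2,0,0],[-1,0.4,-0.2,0,0],[-1,0.25,0,0,0],[-1,0,0,0,0]]]'
python3 -m handwheel '[[[-1,0,0,0,0],[-1,0,0,0,0]]]'
python3 - <<'E'
from h import *
print(env.read_state()['joint_pos'])
shot('wrist','w9');shot('side','s9')
s=load('s9');im=s['im'][60:205,150:300];cv2.imwrite('pics/s9c.png',cv2.resize(im,None,fx=4,fy=4,interpolation=cv2.INTER_CUBIC)[:,:,::-1])
E
```

```text
clock: 16.35
position: [0.5294, -0.0173, 0.3681]
orientation: [[0.995, -0.095, 0.007], [-0.095, -0.995, -0.0], [0.007, -0.001, -1.0]]
wrist_force: [0.2, 0.1, -0.5]
finger_gap: 0.0858
clock: 16.98
position: [0.6793, 0.0285, 0.3603]
orientation: [[0.995, -0.095, -0.006], [-0.095, -0.995, -0.0], [-0.006, 0.001, -1.0]]
wrist_force: [-0.3, 0.3, -1.1]
finger_gap: 0.0857
clock: 17.23
position: [0.6772, 0.0277, 0.366]
orientation: [[0.995, -0.096, 0.001], [-0.096, -0.995, 0.0], [0.001, -0.0, -1.0]]
wrist_force: [-0.1, 0.3, -0.1]
finger_gap: 0.085
[4.08707263e-02 6.72262138e-01 9.82937169e-01 1.88050945e+00
 6.34522197e-05 1.70803312e+00]
```

View pics/w9.png

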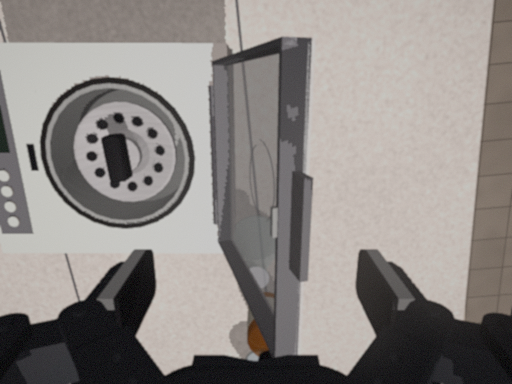

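View pics/s9c.png

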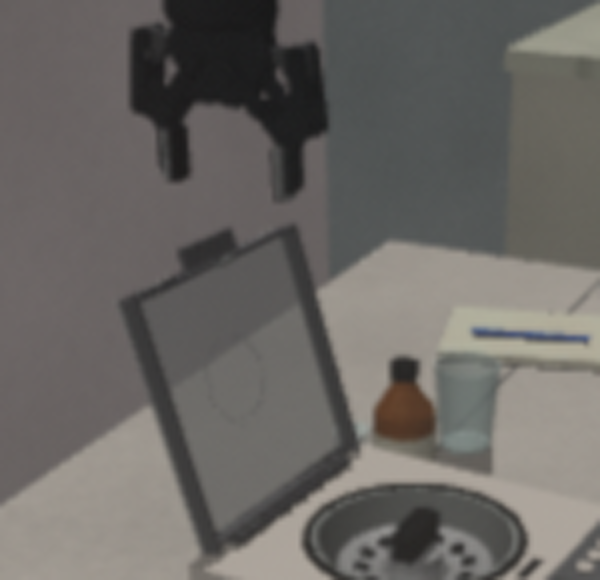

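The lip shows at (300,225) in the wrist view, between the open fingers and a little towards the rear one. I'll check its position in the tool frame.

Run:
```python
from h import *
np.set_printoptions(precision=4,suppress=True)
s=env.read_state();z=load('w9');c=(cloud(z)-s['position'])@s['orientation']
for v in (190,225,260): 
  for u in (285,292,297,302,306): print(v,u,c[v,u],cloud(z)[v,u])
for v,u in [(300,135),(300,378),(265,145),(265,365)]: print('finger',c[v,u])
```

```text
190 285 [ 0.0161 -0.0197  0.0583] [0.6954 0.0457 0.3081]
190 292 [ 0.0198 -0.0203  0.0563] [0.6991 0.046  0.3101]
190 297 [ 0.0219 -0.0218  0.0514] [0.7014 0.0473 0.315 ]
190 302 [ 0.0237 -0.0239  0.0445] [0.7033 0.0492 0.3219]
190 306 [ 0.0256 -0.0242  0.0436] [0.7053 0.0493 0.3228]
225 285 [0.0166 0.0012 0.0577] [0.6939 0.0249 0.3087]
225 292 [ 0.0203 -0.0002  0.0545] [0.6976 0.0259 0.3119]
225 297 [ 0.0224 -0.0024  0.0494] [0.7    0.0278 0.317 ]
225 302 [ 0.0242 -0.0051  0.043 ] [0.7021 0.0304 0.3235]
225 306 [ 0.0264 -0.0049  0.0433] [0.7042 0.03   0.3231]
260 285 [0.0172 0.0238 0.0581] [0.6923 0.0023 0.3083]
260 292 [0.0209 0.0215 0.0539] [0.6962 0.0042 0.3125]
260 297 [0.023  0.0181 0.0476] [0.6986 0.0074 0.3188]
260 302 [0.0251 0.0158 0.0433] [0.7009 0.0095 0.3231]
260 306 [0.0273 0.0158 0.0434] [0.7031 0.0093 0.323 ]
finger [-0.0428 -0.0032 -0.0208]
finger [ 0.0423 -0.0043 -0.0222]
finger [-0.0429 -0.0095 -0.0072]
finger [ 0.0424 -0.0088 -0.0057]
```

```bash
python3 -m handwheel '[[[-1,0,0,0.3,0],[-1,0,0,0.32,0],[-1,0,0,0,0],[-1,-0.08,0,0,0],[-1,-0.08,0,0,0]]]'
python3 -m handwheel '[[[-1,-0.1,0,0,0],[-1,-0.1,0,0,0],[-1,-0.1,0,-0.01,0],[-1,0,0,0,0]]]'
python3 - <<'E'
from h import *
shot('side','s10');shot('wrist','w10')
s=load('s10');im=s['im'][60:205,150:300];cv2.imwrite('pics/s10c.png',cv2.resize(im,None,fx=4,fy=4,interpolation=cv2.INTER_CUBIC)[:,:,::-1])
E
```

```text
clock: 17.95
position: [0.663, 0.0292, 0.3054]
orientation: [[0.995, -0.096, 0.005], [-0.096, -0.995, 0.0], [0.005, -0.001, -1.0]]
wrist_force: [3.2, -0.5, 3.1]
finger_gap: 0.0852
clock: 18.45
position: [0.6321, 0.0323, 0.3055]
orientation: [[0.995, -0.096, 0.002], [-0.096, -0.995, 0.0], [0.002, -0.0, -1.0]]
wrist_force: [1.4, 0.0, 0.6]
finger_gap: 0.0857
```

View pics/s10c.png

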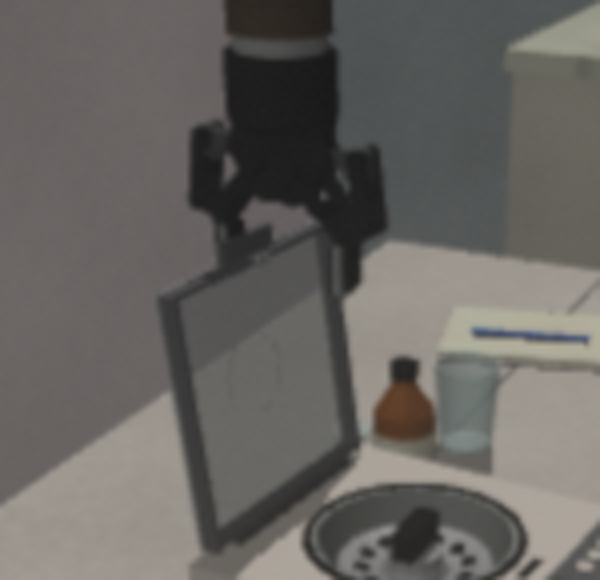

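View pics/w10.png

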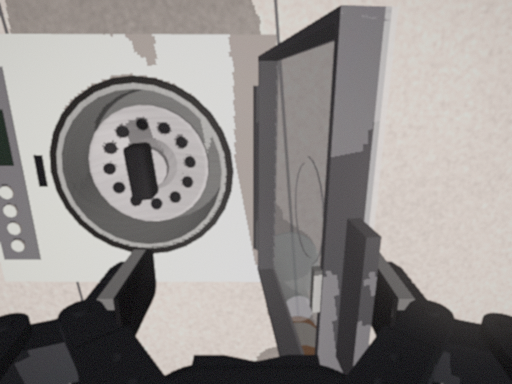

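The side view shows the rear finger drawing the lid forward, now about upright. I continue along the arc.

```bash
python3 -m handwheel '[[[-1,-0.12,0,-0.04,0],[-1,-0.12,0,-0.03,0],[-1,-0.16,0,0,0],[-1,-0.16,0,0.01,0],[-1,-0.15,0,0.01,0]]]'
python3 -m handwheel '[[[-1,-0.15,0,0.04,0],[-1,-0.15,0,0.05,0],[-1,-0.15,0,0.06,0],[-1,0,0,0,0]]]'
python3 - <<'E'
from h import *
shot('side','s11');shot('wrist','w11')
s=load('s11');im=s['im'][60:235,150:320];cv2.imwrite('pics/s11c.png',cv2.resize(im,None,fx=3.4,fy=3.4,interpolation=cv2.INTER_CUBIC)[:,:,::-1])
E
```

```text
clock: 19.18
position: [0.5606, 0.0391, 0.309]
orientation: [[0.995, -0.096, 0.0], [-0.096, -0.995, -0.0], [0.0, 0.0, -1.0]]
wrist_force: [1.7, -0.5, -1.1]
finger_gap: 0.0855
clock: 19.68
position: [0.515, 0.0435, 0.2941]
orientation: [[0.995, -0.096, -0.001], [-0.096, -0.995, 0.0], [-0.001, 0.0, -1.0]]
wrist_force: [0.2, 0.2, 0.1]
finger_gap: 0.0853
```

View pics/s11c.png

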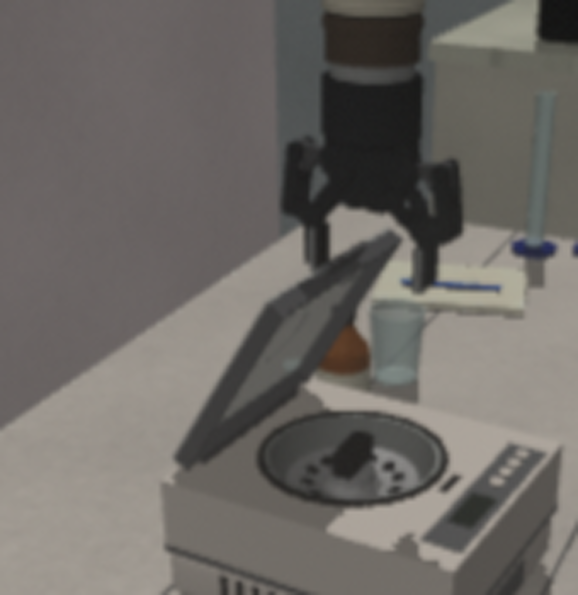

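View pics/w11.png

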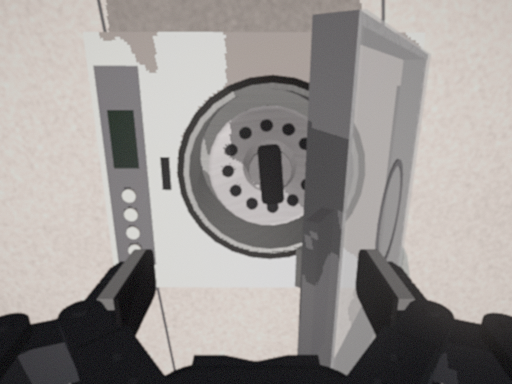

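The lid is now at about 55–60°. I continue to about 40°.

```bash
python3 -m handwheel '[[[-1,-0.13,0,0.07,0],[-1,-0.13,0,0.08,0],[-1,-0.12,0,0.08,0],[-1,-0.1,0,0.08,0],[-1,-0.1,0,0.09,0]]]'
python3 -m handwheel '[[[-1,0,0,0,0],[-1,0,0,-0.3,0],[-1,0,0,-0.4,0],[1,0,0,0,0],[1,0,0,0,0]]]'
python3 -m handwheel '[[[1,0,0,0,0],[1,0,0,0,0]]]'
python3 - <<'E'
from h import *
shot('side','s12');shot('wrist','w12')
s=load('s12');im=s['im'][60:235,150:320];cv2.imwrite('pics/s12c.png',cv2.resize(im,None,fx=3.4,fy=3.4,interpolation=cv2.INTER_CUBIC)[:,:,::-1])
E
```

```text
clock: 20.4
position: [0.4601, 0.0489, 0.254]
orientation: [[0.995, -0.096, 0.002], [-0.096, -0.995, -0.0], [0.002, -0.0, -1.0]]
wrist_force: [2.2, -0.5, -0.4]
finger_gap: 0.0853
clock: 21.02
position: [0.4595, 0.0489, 0.3236]
orientation: [[0.995, -0.096, -0.0], [-0.096, -0.995, -0.0], [-0.0, 0.0, -1.0]]
wrist_force: [0.4, 0.1, -0.7]
finger_gap: 0.0516
clock: 21.28
position: [0.4588, 0.0488, 0.3229]
orientation: [[0.995, -0.096, -0.002], [-0.096, -0.995, -0.0], [-0.002, 0.0, -1.0]]
wrist_force: [0.1, -0.1, -0.3]
finger_gap: 0.0124
```

View pics/s12c.png

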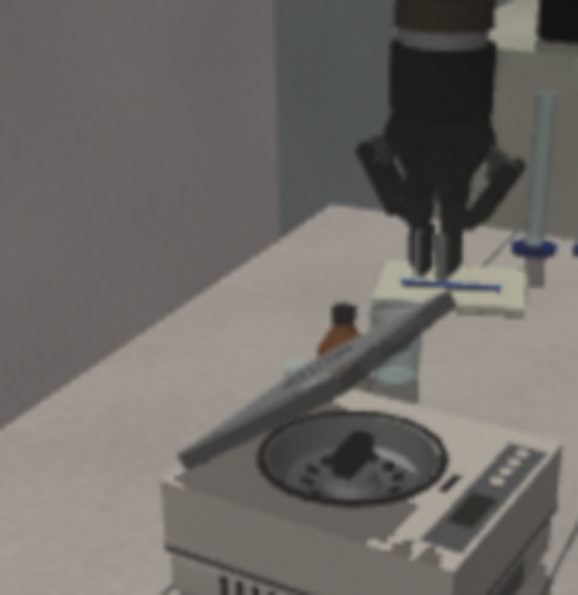

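View pics/w12.png

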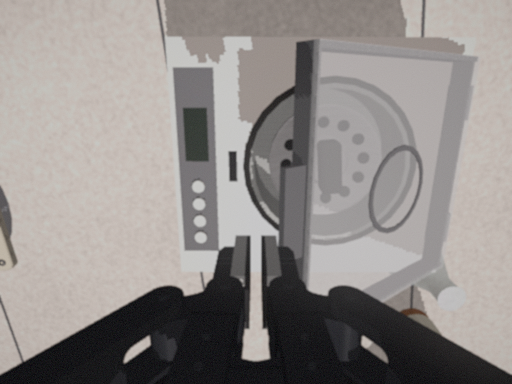

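The lid is at about 36° and the fingers are nearly shut. I move 55 mm back over the lid's face and press down.

```bash
python3 -m handwheel '[[[1,0.3,0,0,0],[1,0.25,0,0,0],[1,0,0,0.3,0],[1,0,0,0.2,0],[1,0,0,0.15,0]]]'
python3 -m handwheel '[[[1,0,0,0.15,0],[1,0,0,0.15,0],[1,0,0,0.15,0],[1,0,0,0.15,0],[1,0,0,0.15,0]]]'
```

```text
clock: 22.0
position: [0.5137, 0.0436, 0.2576]
orientation: [[0.995, -0.096, -0.001], [-0.096, -0.995, -0.0], [-0.001, 0.0, -1.0]]
wrist_force: [0.7, 0.5, 1.9]
finger_gap: 0.0004
clock: 22.62
position: [0.5137, 0.0436, 0.1828]
orientation: [[0.995, -0.096, -0.0], [-0.096, -0.995, 0.0], [-0.0, 0.0, -1.0]]
wrist_force: [0.3, -0.3, 2.6]
finger_gap: 0.0
```

```bash
python3 -m handwheel '[[[1,0,0,0.08,0],[1,0,0,0.05,0],[1,0,0,0.03,0],[1,0,0,0,0]]]'
python3 -m handwheel '[[[1,0,0,0.02,0],[1,0,0,0.01,0],[1,0,0,0,0]]]'
```

```text
clock: 23.12
position: [0.5142, 0.0436, 0.1678]
orientation: [[0.995, -0.096, 0.001], [-0.096, -0.995, -0.0], [0.001, 0.0, -1.0]]
wrist_force: [0.2, 0.3, 0.1]
finger_gap: 0.0005
clock: 23.5
position: [0.5142, 0.0437, 0.1649]
orientation: [[0.995, -0.096, 0.001], [-0.096, -0.995, 0.0], [0.001, -0.0, -1.0]]
wrist_force: [0.3, 0.8, -0.4]
finger_gap: -0.0003
```

```bash
python3 -m handwheel '[[[1,0,0,0.01,0],[1,0,0,0.01,0],[1,0,0,0,0]]]'
python3 -m handwheel '[[[1,0,0,0.01,0],[1,0,0,0.01,0],[1,0,0,0,0]]]'
python3 - <<'E'
from h import *
shot('side','s13');shot('wrist','w13')
s=load('s13');im=s['im'][60:235,150:320];cv2.imwrite('pics/s13c.png',cv2.resize(im,None,fx=3.4,fy=3.4,interpolation=cv2.INTER_CUBIC)[:,:,::-1])
E
```

```text
clock: 23.88
position: [0.5141, 0.0437, 0.164]
orientation: [[0.995, -0.096, 0.001], [-0.096, -0.995, 0.0], [0.001, -0.0, -1.0]]
wrist_force: [-2.5, 0.6, 7.5]
finger_gap: 0.0001
clock: 24.25
position: [0.5141, 0.0437, 0.1639]
orientation: [[0.995, -0.096, 0.003], [-0.096, -0.995, 0.0], [0.003, -0.001, -1.0]]
wrist_force: [-6.9, -0.0, 17.9]
finger_gap: -0.0002
```

View pics/s13c.png

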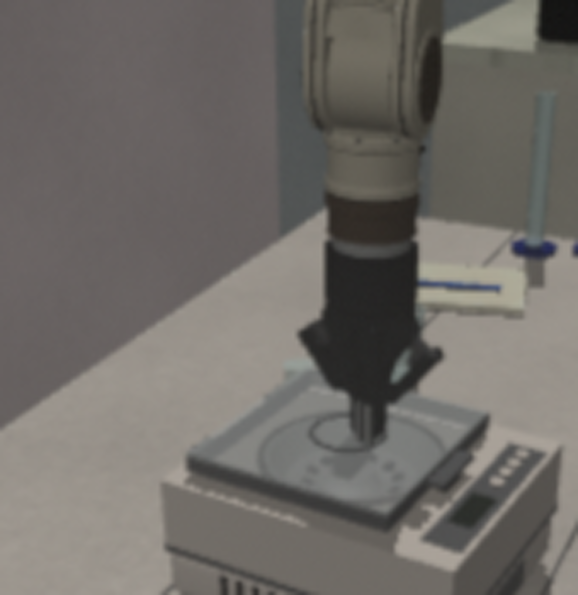

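The lid is shut, with hard contact at tip height 0.147. I'll retract and verify.

```bash
python3 -m handwheel '[[[1,0,0,-0.05,0],[1,0,0,-0.3,0],[1,0,0,-0.4,0],[1,0,0,-0.4,0],[1,0,0,0,0]]]'
python3 -m handwheel '[[[1,-0.3,0,0,0],[1,-0.3,0,0,0],[1,-0.3,0,0,0],[1,0,0,0,0],[1,0,0,0,0]]]'
python3 - <<'E'
from h import *
np.set_printoptions(precision=4,suppress=True)
for n in('wrist','top','side'): shot(n,n+'14')
for f in ('wrist14','top14'):
    z=load(f);c=cloud(z).reshape(-1,3)
    R=np.array([[.995,.097],[-.097,.995]]);L=(c[:,:2]-[.529,.043])@R  # local
    P=np.c_[L,c[:,2]]
    for x0,x1,y0,y1 in [(-.083,-.073,-.08,.08),(0,.01,-.097,-.085),(0.08,.1,-.08,.08),(-.1,-.088,-.025,.025)]:
        q=P[(P[:,0]>x0)&(P[:,0]<x1)&(P[:,1]>y0)&(P[:,1]<y1)&(P[:,2]<.25)]; print(f,(x0,y0),len(q),np.median(q[:,2]) if len(q) else 0)
a,b=load('top0'),load('top14');A,B=cloud(a),cloud(b)
for n,(r0,r1,c0,c1) in dict(flask=(145,185,282,310),bottle=(145,180,322,350),beaker=(150,190,352,388),rack=(195,250,110,165)).items():
    for X in (A,B):
        q=X[r0:r1,c0:c1].reshape(-1,3);q=q[(q[:,2]>.025)&(q[:,2]<.14)];print(n,len(q),q.mean(0) if len(q) else 0)
E
```

```text
clock: 24.98
position: [0.516, 0.0437, 0.2791]
orientation: [[0.995, -0.096, 0.007], [-0.096, -0.995, 0.001], [0.007, -0.001, -1.0]]
wrist_force: [-0.3, 0.3, -0.3]
finger_gap: -0.0001
clock: 25.6
position: [0.4247, 0.0522, 0.2753]
orientation: [[0.995, -0.096, -0.0], [-0.096, -0.995, -0.0], [-0.0, 0.0, -1.0]]
wrist_force: [-1.0, -0.2, -0.1]
finger_gap: -0.0001
wrist14 (-0.083, -0.08) 2360 0.14702565605238305
wrist14 (0, -0.097) 144 0.14687310984821905
wrist14 (0.08, -0.08) 2674 0.14693573407033506
wrist14 (-0.1, -0.025) 946 0.14155002983557385
top14 (-0.083, -0.08) 32 0.14768059795024951
top14 (0, -0.097) 13 0.14921053050747143
top14 (0.08, -0.08) 358 0.1474794656597102
top14 (-0.1, -0.025) 0 0
flask 394 [ 0.6516 -0.119   0.0731]
flask 393 [ 0.6515 -0.1187  0.0728]
bottle 351 [ 0.6606 -0.244   0.0906]
bottle 354 [ 0.6608 -0.2439  0.0903]
beaker 311 [ 0.6491 -0.3674  0.0651]
beaker 311 [ 0.6493 -0.3671  0.0653]
rack 593 [0.4843 0.3614 0.0717]
rack 593 [0.4837 0.361  0.0716]
```

View pics/wrist14.png

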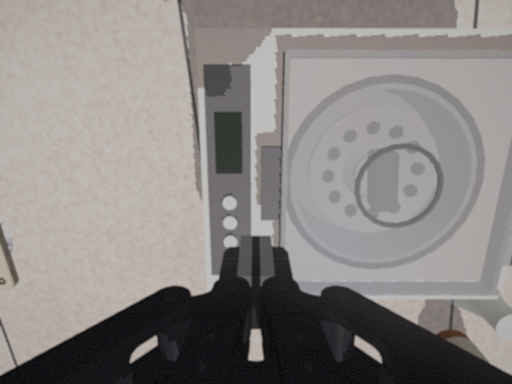

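View pics/side14.png

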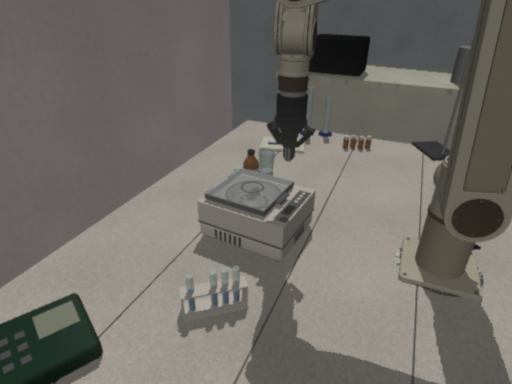

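View pics/top14.png

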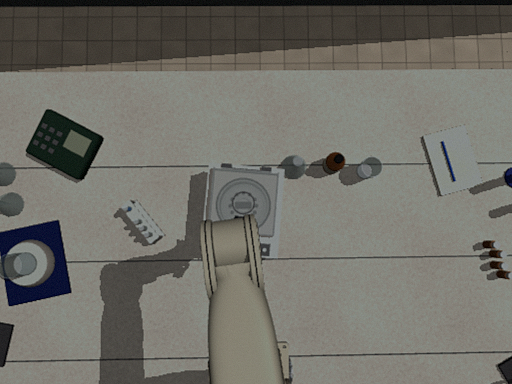

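The lid lies flat at 0.147 front and back, so it is fully shut. The rotor shows through it centred at about (375,180), the bystanders have not moved, and the gripper is clear.

```bash
python3 -c "
from station import env
print(env.finish_job())"
```

```text
the job is handed in; nothing more can be done
None
```

The rotor is home on the spindle, the lid is shut, and I handed the job in with the clock at about 26 s of the 67 s allowed. No verdict came back.

- **Rotor:** I gripped it by the bar and turned it to match the tooth angle seen by the wrist camera. It slid past the unmeshed stop with no rise in force and landed on the shoulder with about 3–4 N. The rocking you described was not needed, so I did none.
- **Rotor check after letting go:** the bar top stood at 0.1387 m (0.139 expected) and the axis was within about 0.5 mm of the spindle. It was level. The dish top read 0.1035 m against 0.105 expected; I put the 1.5 mm down to camera error, because the bar top and contact height both matched.
- **Lid:** I pulled it forward by its lip with the rear finger, then pressed it down with closed fingers to about 18 N. Its outer face reads 0.147 m at front and back, which is fully shut.
- **Bystanders:** the flask, bottle, beaker and rack all read within 1 mm of their starting places.
- **Robot:** the gripper is clear of everything.

One earlier reading disagreed: while I held the rotor, the depth image showed about 1.6° of tilt. It did not show once the rotor was seated.

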